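# Point out the unpierced part and log it

## Task

One of the four steel parts in the blue inspection tray has come out of the press solid, without its hole. Point it out: come down over it and stay there for two seconds with the fingertips two or three centimetres above its middle, without touching it and without coming down low over any of the good parts. Then press the larger of the two buttons on the button box down to log the fault, and let go of it; do not press the small button, and do not touch the tray, the parts or the things lying around.

Things in the scene. Friction and masses are not known exactly. Their poses are not given: they have to be found in the camera images.
- blank: the faulty part: a solid steel disc with no hole, 46 mm across and 12 mm thick, lying flat and loose in one of the tray's compartments. Origin: centre of its underside, z up. Its place (which of the four compartments, and where in it) changes.
- blank_top (a point): the middle of the upper face of the solid disc, 12 mm above its underside
- ring1: a good part: steel ring, 46 mm across and 12 mm thick, with an open 24 mm hole through its middle; lies flat and loose in a tray compartment. Origin: centre of its underside, z up.
- ring2: a good part: steel ring, 46 mm across and 12 mm thick, with an open 24 mm hole through its middle; lies flat and loose in a tray compartment. Origin: centre of its underside, z up.
- ring3: a good part: steel ring, 46 mm across and 12 mm thick, with an open 24 mm hole through its middle; lies flat and loose in a tray compartment. Origin: centre of its underside, z up.
- ring1_top (a point): the middle of the upper face of ring1 (in its open hole, level with the face), 12 mm above its underside
- ring2_top (a point): the middle of the upper face of ring2 (in its open hole, level with the face), 12 mm above its underside
- ring3_top (a point): the middle of the upper face of ring3 (in its open hole, level with the face), 12 mm above its underside
- tray: blue inspection tray fixed to the bench, 170 x 170 mm, 14 mm high, 5 mm walls and floor, a cross of dividers making four equal compartments, one part in each (the parts' tops stand about 3 mm above the rim). Origin: centre of its underside, z up. It may stand on the left or the right of the bench, at varying yaw.
- panel: button box fixed to the bench: grey metal, 110 mm (its x) by 160 mm (its y), 45 mm high, with two black push buttons in steel housings on its top, the larger 36 mm from the middle towards the box's +y, the smaller 42 mm towards its -y. Origin: centre of its underside, z up. It stands on the side of the bench where the tray is not, at varying yaw.
- log_button_top (a point): centre of the upper face of the larger button's cap (38 mm across), to be pressed straight down
- log_button (a joint): travel of the larger button, m: 0 at rest, 0.006 fully down (about 5 N); springs back
- small_button_top (a point): centre of the upper face of the smaller button's cap (18 mm across), 78 mm from the larger; not to be pressed
- small_button (a joint): travel of the smaller button, m: 0 at rest, 0.006 fully down
- screwdriver: bystander: red-handled screwdriver, 170 mm long, lying on the bench on the far side of the work, along its own x. Leave it alone.
- jar: bystander: amber glass jar with white cap, 52 mm across, 65 mm high, standing on the far side of the work. Origin: centre of its underside. Leave it alone.
- puck: bystander: white plastic cap, 46 mm across, 22 mm high, on the bench near the robot. Origin: centre of its underside. Leave it alone.
Things that resemble listed ones, but are neither listed nor needed, are in the scene too. Several things have the shape of the panel; the one meant has the colours described above.

How it is judged (in metres and radians):
On the way, in this order (a step that is already met when the one before it is completed fails the run):
1. the tool point stays above the solid disc (within 20 mm of its middle seen from above, at most 60 mm above its top face) for 2 s (horizontal distance between the grasp point and blank_top below 0.02 m and z of the grasp point in the frame of blank_top between 0 and 0.06 m), for 2 s.
2. the larger button is pressed down, 4 mm or more (value of joint log_button above 0.004 m), for 0.05 s.
At the end, for the whole second after the job is handed in: Both buttons are up again (within 1.5 mm); the four parts are within 6 mm and the bystanders within 10 mm of where they were, all at rest (value of joint each of log_button, small_button below 0.0015 m and distance of each of blank, ring1, ring2, ring3 from where it was at the start of the episode below 0.006 m and distance of each of screwdriver, jar, puck from where it was at the start of the episode below 0.01 m and linear speed of each of blank, ring1, ring2, ring3, screwdriver, jar, puck below 0.02 m/s); the robot touches nothing.
It fails at once if a good part is pointed at (tool point within 20 mm of its middle seen from above and less than 60 mm above its top) ((horizontal distance between the grasp point and ring1_top below 0.02 m and z of the grasp point in the frame of ring1_top between 0 and 0.06 m) or (horizontal distance between the grasp point and ring2_top below 0.02 m and z of the grasp point in the frame of ring2_top between 0 and 0.06 m) or (horizontal distance between the grasp point and ring3_top below 0.02 m and z of the grasp point in the frame of ring3_top between 0 and 0.06 m)).
It fails at once if the robot touches a part or the tray (over 0.3 N) (contact force between any of the fingers, the arm and blank above 0.3 N or contact force between any of the fingers, the arm and ring1 above 0.3 N or contact force between any of the fingers, the arm and ring2 above 0.3 N or contact force between any of the fingers, the arm and ring3 above 0.3 N or contact force between any of the fingers, the arm and tray above 0.3 N).
It fails at once if a part is moved or lifted by over 6 mm (distance of any of blank, ring1, ring2, ring3 from where it was at the start of the episode above 0.006 m).
It fails at once if the small button is pressed by 2 mm or more (value of joint small_button above 0.002 m).
It fails at once if the robot touches a bystander (over 0.3 N) or one moves by over 10 mm (distance of any of screwdriver, jar, puck from where it was at the start of the episode above 0.01 m or contact force between any of the fingers, the arm and screwdriver above 0.3 N or contact force between any of the fingers, the arm and jar above 0.3 N or contact force between any of the fingers, the arm and puck above 0.3 N).
It also fails if it takes over 38 s, if anything falls off the work surface, if the arm or the gripper's body presses on something with over 40 N, if the wrist force passes 120 N, or if a joint passes its speed limit or range.

## Robot

A 6-joint arm with a two-finger parallel gripper is mounted at the origin on the work surface. World frame = base frame: x ahead of the robot, y to its left, z up, the work surface at z = 0. Lengths are in m, angles in degrees, forces in N, time in s.
With the tool pointing down it reaches from about 0.4 to 0.825 m from the base axis. Payload 7 kg.
Tool frame: the origin (TCP) lies between the finger pads, 19 mm behind the fingertips; this is the grasp point; z points along the fingers, y is the line along which they close (so a half turn about z gives the same grasp; the last joint's range is limited). The gripper opens to 88 mm and grips with 3 to 60 N. Pads are 19 mm wide; open, the fingers measure 130 mm over their backs; the gripper's body (78 mm by 193 mm) begins 47 mm behind the grasp point.
Start: joints at [-60.384, 20.546, 0.682, 0, -70.136, -16.507], TCP at [0.153, -0.657, 0.245] pointing down, gripper open.
Joint ranges: [-176.03, 176.03], [-82.01, 121.73], [-58.28, 71.71], [-173.87, 95.51], [-174.79, -0.11], [-173.66, 173.66]. Speed limits (degrees/s): [136.94, 136.94, 172.46, 180, 180, 180].

## Interface

Orientations are given as [roll, pitch, yaw] about the fixed x, y, z axes, in that order (R = Rz(yaw) Ry(pitch) Rx(roll)).
In Python, from plant import r, capture, close_job, search_frame, outline_of gives the robot as it stands.
- The arm moves only by the shell command python3 -m creep 'ROWS' [FORCE]. ROWS is JSON, a list of rows, each a list of 7 numbers: the finger opening in mm, from 0 to 87.6, then the shift along the world's x, y, z in units of 25 mm (1.0 is 25 mm), then the turn, a rotation vector about the world's x, y, z in degrees. In form: [[hand, x, y, z, ax, ay, az], ...]. A call has 1 to 8 rows; each row shifts and turns the commanded pose from where the row before left it; what a row does not reach is not made up. A row lasts 1/12 s, in which the tool goes at most 41.7 mm and 7.16 degrees, less where a joint would pass 70% of its speed; a pose out of reach is approached as far as the arm can. A call is refused whole if a number of a shift passes 1 or a number of a turn 7.16, either way. A call with a gripper value outside its range is refused whole. The fingers move at their own pace and stop on an object; FORCE is the grip in N (left out, the last holds). Time passes only in rows, so rows that do not move let the fingers close. It gives the time, the measured TCP pose, the force, the opening and the grip force at its end, in the units of the state.
- r.get_state(): the state, without advancing time (a new reading comes with each control period).
- capture(name): name is "scene" or "top"; returns a dict with "frame" (480x640x3 uint8, red, green, blue), "K" (3x3 intrinsics, pixels), "origin" and "rotation" of the camera in the world. Camera axes: x right, y down, z forward; pixel columns grow to the right and rows downward; lengths in m; the calibration is good to about 2 mm. A picture is of the moment at which its call begins. There is no depth.
- close_job(): hands the job in; it is judged then, once.
Trained networks look in a picture, given as the dict that the camera call returned (one of the last four; its "shot" number tells which), for a name from the list of things; names that differ only in an ending like _2 or _b are one class to them, and where a whole thing is asked for, a point or a joint stands for the part that bears it (a point fixed in the world has none). Each returns a list of dicts, best first, with "conf" (0 to 1); they miss things now and then, are a little off and sometimes report something else, mostly with a low value. They report only what shows in the picture. A call takes as long as a camera call. They do not tell look-alikes from the thing itself.
- search_frame(picture, target): "bbox" ([left, top, right, bottom] in pixels, round what is visible of it).
- outline_of(picture, target): "region" (480x640 bool, what is visible of it) and "bbox" ([left, top, right, bottom] in pixels, round what is visible of it).
The state is a dict: "time_s": time; "joints": joint angles; "qd": joint speeds; "joint_torque": joint torques, N m; "tcp_pos": TCP position; "eef_rot": TCP orientation; "contact_force": force on the tool from outside, world axes, zero at the start; "moment": the same for the moment, N m; "gripper_width": finger opening in m; "gripper_force": force on a finger pad.
Only numpy, scipy, OpenCV 4.12 (cv2) and the standard library are available. Lean on these libraries where they do the work, as an engineer would, in place of code of your own. Each camera call takes 0.05 s, during which the arm holds its last target. There are 200 camera calls.

## Working session

There is one attempt and no reset: what is moved stays moved. The work goes in short steps, Python scripts to look and compute and a shell command to move; the robot and the scene stay as the last step left them, time stands still between calls to the robot, and variables do not carry over. Pictures are saved under pics/ and viewed, at most 10 in all, crops included, and the job is handed in when it is done.

```bash
mkdir -p pics; python3 - <<'E'
from plant import *
import cv2
for n in("scene","top"):
    c=capture(n); cv2.imwrite(f"pics/{n}0.png",c["frame"][:,:,::-1]); print(n,c["K"].tolist(),c["origin"],c["rotation"])
    for t in("blank","ring1","tray","panel","log_button_top"):
        print(t,[(round(d["conf"],2),[round(float(v)) for v in d["bbox"]]) for d in search_frame(c,t)])
E
```

```text
scene [[489.7675858559759, 0.0, 326.14560913581664], [0.0, 489.7675858559759, 242.82640213696544], [0.0, 0.0, 1.0]] [ 0.92424037 -0.42910986  0.97926327] [-1.47540048e+02  8.68684344e-02  4.00626961e+01]
blank [(0.85, [239, 276, 260, 294])]
ring1 [(0.84, [234, 318, 254, 342]), (0.56, [208, 296, 231, 319]), (0.56, [259, 304, 281, 326]), (0.38, [381, 180, 395, 198])]
tray [(0.73, [191, 265, 303, 365])]
panel [(0.8, [268, 138, 338, 201]), (0.76, [427, 188, 504, 256]), (0.63, [339, 176, 415, 245])]
log_button_top [(0.58, [383, 182, 398, 200]), (0.53, [469, 193, 491, 212]), (0.48, [302, 143, 322, 158])]
top [[453.96740386385954, 0.0, 322.03156135000893], [0.0, 453.96740386385954, 232.7210487437305], [0.0, 0.0, 1.0]] [0.48642499 0.01759274 0.83111195] [-172.6464199     0.66400473  -91.58247348]
blank [(0.9, [416, 287, 440, 312])]
ring1 [(0.82, [454, 247, 482, 270]), (0.8, [418, 241, 447, 270]), (0.65, [454, 295, 483, 321])]
tray [(0.96, [400, 225, 499, 332])]
panel [(0.79, [192, 328, 291, 415]), (0.77, [122, 108, 221, 188]), (0.56, [184, 209, 271, 279]), (0.32, [401, 224, 501, 332]), (0.2, [420, 240, 446, 265])]
log_button_top [(0.93, [193, 241, 212, 260]), (0.91, [204, 369, 228, 392]), (0.78, [136, 135, 160, 159]), (0.75, [243, 244, 254, 253])]
```

View pics/top0.png

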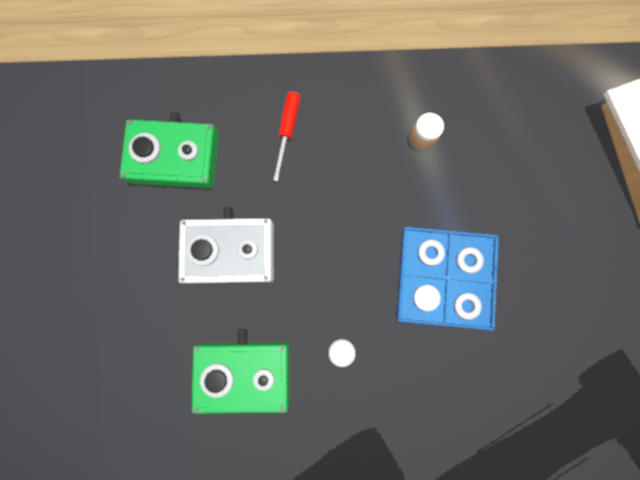

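View pics/scene0.png

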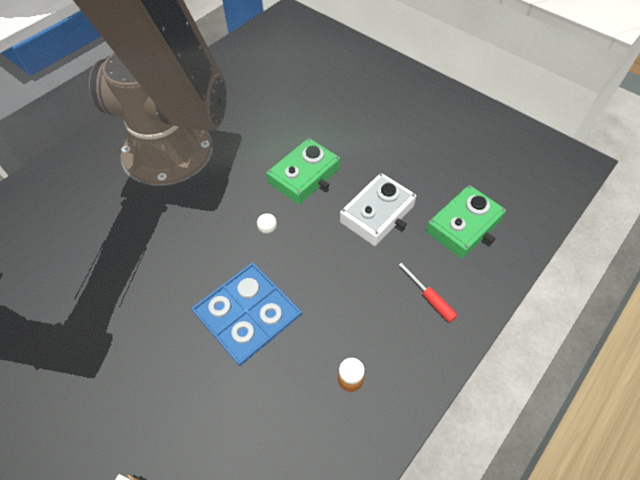

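The solid disc is at about (427,298) in the top view. The grey box's large button is at about (202,250), and the two green boxes are look-alikes.

```bash
cat > h.py <<'E'
from plant import *
import numpy as np
from scipy.spatial.transform import Rotation as R
def ray(c,px):
    d=R.from_euler("xyz",c["rotation"],degrees=True).as_matrix()@np.linalg.inv(c["K"])@np.r_[px,1]
    return np.array(c["origin"]),d/np.linalg.norm(d)
def onz(c,px,z):
    o,d=ray(c,px); return (o+d*(z-o[2])/d[2]).round(4)
def tri(rs):
    A=sum(np.eye(3)-np.outer(d,d) for o,d in rs); b=sum((np.eye(3)-np.outer(d,d))@o for o,d in rs)
    p=np.linalg.solve(A,b); return p.round(4),[np.linalg.norm(np.cross(p-o,d)).round(4) for o,d in rs]
E
python3 - <<'E'
from h import *
t=capture("top");s=capture("scene")
cen=lambda c,n,p:min((np.array([np.nonzero(d["region"])[1].mean(),np.nonzero(d["region"])[0].mean()]) for d in outline_of(c,n)),key=lambda q:np.hypot(*(q-p)))
for n,pt,ps,z in(("blank",(427,298),(248,288),.017),("ring1",(431,252),(219,306),.017),("ring1",(468,306),(270,313),.017),("log_button_top",(202,250),(389,191),.06),("small_button_top",(248,249),(369,211),.06),("puck",(342,353),(267,223),.02),("jar",(430,125),(351,372),.05)):
    a=cen(t,n,pt);b=cen(s,n,ps); print(n,a.round(1),b.round(1),tri([ray(t,a),ray(s,b)]),onz(t,a,z),onz(s,b,z))
st=r.get_state();print(st["time_s"],st["tcp_pos"],st["eef_rot"],st["contact_force"],st["joints"])
E
```

```text
blank [427.  297.3] [248.1 287.4] (array([ 0.4706, -0.1597,  0.0128]), [np.float64(0.0003), np.float64(0.0003)]) [ 0.4709 -0.1586  0.017 ] [ 0.4723 -0.1611  0.017 ]
ring1 [431.2 251.4] [220.  305.8] (array([ 0.5169, -0.202 ,  0.0668]), [np.float64(0.0526), np.float64(0.0526)]) [ 0.5522 -0.1706  0.017 ] [ 0.4575 -0.2316  0.017 ]
ring1 [468.1 306. ] [220.  305.8] (array([ 0.4542, -0.231 ,  0.0116]), [np.float64(0.0008), np.float64(0.0008)]) [ 0.4538 -0.23    0.017 ] [ 0.4575 -0.2316  0.017 ]
log_button_top [201.2 249.8] [388.6 188.9] (array([0.5627, 0.2311, 0.0594]), [np.float64(0.0001), np.float64(0.0001)]) [0.5627 0.231  0.06  ] [0.5628 0.2305 0.06  ]
small_button_top [186.7 148.5] [368.4 208.8] (array([0.6465, 0.1293, 0.2312]), [np.float64(0.0781), np.float64(0.0781)]) [0.7426 0.258  0.06  ] [0.5618 0.1526 0.06  ]Traceback (most recent call last):
  File "<stdin>", line 5, in <module>
  File "<stdin>", line 3, in <lambda>
ValueError: min() iterable argument is empty
```

```bash
python3 -m creep '[[0,0.3,0.5,0,0,0,0],[0,0.6,0.9,0,0,0,0],[0,0.6,0.95,0,0,0,0],[0,0.6,0.95,0,0,0,0],[0,0.6,0.95,0,0,0,0],[0,0.6,0.95,0,0,0,0],[0,0.6,0.95,0,0,0,0],[0,0.6,0.95,0,0,0,0]]'; python3 -m creep '[[0,0.6,0.95,0,0,0,0],[0,0.6,0.95,0,0,0,0],[0,0.6,0.95,0,0,0,0],[0,0.6,0.95,0,0,0,0],[0,0.6,0.95,0,0,0,0],[0,0.6,0.95,0,0,0,0],[0,0.6,0.95,0,0,0,0],[0,0.6,0.95,0,0,0,0]]'
```

```text
time_s: 1.92
tcp_pos: [0.2661, -0.4782, 0.2455]
eef_rot: [-180.0, 0.0, -166.9]
contact_force: [1.8, 0.3, 0.7]
gripper_width: 0.04
gripper_force: 0.0
time_s: 2.58
tcp_pos: [0.3859, -0.2882, 0.2456]
eef_rot: [-180.0, 0.0, -166.9]
contact_force: [0.4, -0.1, 0.0]
gripper_width: 0.0005
gripper_force: 0.0
```

```bash
python3 -m creep '[[0,0.6,0.9,0,0,0,0],[0,0.6,0.9,0,0,0,0],[0,0.6,0.9,0,0,0,0],[0,0.6,0.9,0,0,0,0],[0,0.4,0.7,0,0,0,0],[0,0.2,0.3,0,0,0,0],[0,0,0,0,0,0,0],[0,0,0,0,0,0,0]]'
```

```text
time_s: 3.25
tcp_pos: [0.4603, -0.1746, 0.2453]
eef_rot: [180.0, -0.0, -166.8]
contact_force: [0.6, -0.7, 0.5]
gripper_width: 0.0004
gripper_force: 0.0
```

```bash
python3 -m creep '[[0,0.43,0.58,0,0,0,0],[0,0,0,-0.8,0,0,0],[0,0,0,-1,0,0,0],[0,0,0,-1,0,0,0],[0,0,0,-1,0,0,0],[0,0,0,-0.5,0,0,0],[0,0,0,0,0,0,0],[0,0,0,0,0,0,0]]'
python3 - <<'E'
from h import *
import cv2
c=capture("scene"); cv2.imwrite("pics/s1.png",cv2.resize(c["frame"][200:400,140:400,::-1],None,fx=2.5,fy=2.5))
E
```

```text
time_s: 3.92
tcp_pos: [0.4707, -0.1613, 0.1378]
eef_rot: [-180.0, -0.1, -166.9]
contact_force: [0.6, 0.8, 0.2]
gripper_width: 0.0005
gripper_force: 0.0
```

View pics/s1.png

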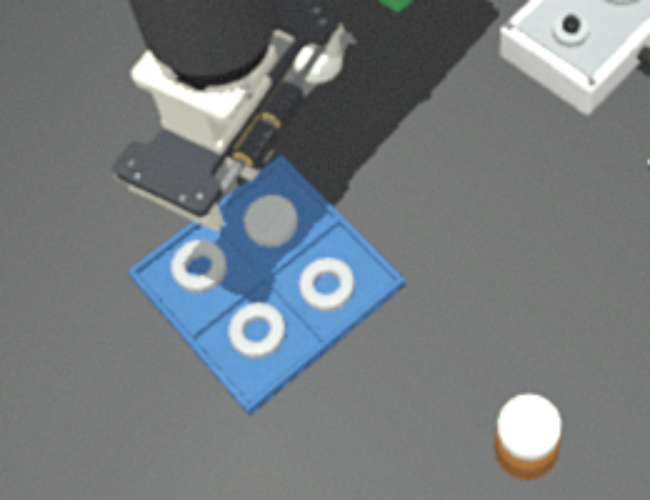

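The disc at crop (270,220) is solid and lies below the gripper; the other three show holes. Next I descend.

```bash
python3 -m creep '[[0,0,0,-0.6,0,0,0],[0,0,0,-0.8,0,0,0],[0,0,0,-0.8,0,0,0],[0,0,0,-0.5,0,0,0],[0,0,0,-0.3,0,0,0],[0,0,0,0,0,0,0],[0,0,0,0,0,0,0],[0,0,0,0,0,0,0]]'
python3 -m creep '[[0,0,0,0,0,0,0],[0,0,0,0,0,0,0],[0,0,0,0,0,0,0],[0,0,0,0,0,0,0],[0,0,0,0,0,0,0],[0,0,0,0,0,0,0],[0,0,0,0,0,0,0],[0,0,0,0,0,0,0]]'
python3 - <<'E'
from h import *
import cv2
c=capture("scene"); cv2.imwrite("pics/s2.png",cv2.resize(c["frame"][200:400,140:400,::-1],None,fx=2.5,fy=2.5))
E
```

```text
time_s: 4.63
tcp_pos: [0.4723, -0.1605, 0.0641]
eef_rot: [-180.0, 0.1, -166.9]
contact_force: [-0.1, -0.5, -0.2]
gripper_width: 0.0005
gripper_force: 0.0
time_s: 5.3
tcp_pos: [0.4713, -0.1604, 0.0628]
eef_rot: [180.0, -0.0, -166.9]
contact_force: [0.5, 0.5, 0.0]
gripper_width: 0.0005
gripper_force: 0.0
```

View pics/s2.png

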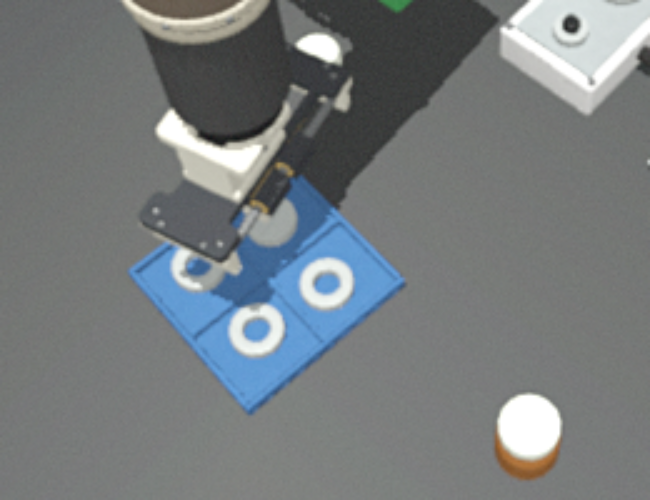

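The disc, at crop (270,220), is partly hidden by the gripper. A pale piece shows at crop (232,262), so I'll check where the closed fingertips should project while holding.

```bash
python3 -m creep '[[0,0,0,0,0,0,0],[0,0,0,0,0,0,0],[0,0,0,0,0,0,0],[0,0,0,0,0,0,0],[0,0,0,0,0,0,0],[0,0,0,0,0,0,0],[0,0,0,0,0,0,0],[0,0,0,0,0,0,0]]'
python3 - <<'E'
from h import *
c=capture("scene");M=R.from_euler("xyz",c["rotation"],degrees=True).as_matrix()
st=r.get_state();p=np.array(st["tcp_pos"]);y=R.from_euler("xyz",st["eef_rot"],degrees=True).as_matrix()[:,1]
for n,q in(("tip",p-[0,0,.019]),("tcp",p),("openL",p+.055*y-[0,0,.019]),("openR",p-.055*y-[0,0,.019]),("bodyL",p+.0965*y+[0,0,.047]),("bodyR",p-.0965*y+[0,0,.047]),("blank",np.array([.471,-.16,.017]))):
    u=c["K"]@M.T@(q-c["origin"]);print(n,((u[:2]/u[2]-[140,200])*2.5).round())
E
```

```text
time_s: 6.02
tcp_pos: [0.4713, -0.1604, 0.0629]
eef_rot: [180.0, 0.0, -166.9]
contact_force: [-0.3, -0.2, 0.3]
gripper_width: 0.0005
gripper_force: 0.0
tip [266. 203.]
tcp [263. 192.]
openL [299. 154.]
openR [231. 255.]
bodyL [315.  77.]
bodyR [188. 261.]
blank [270. 217.]
```

```bash
python3 - <<'E'
from h import *
import cv2
c=capture("scene");d=capture("top")
a=cv2.resize(c["frame"][230:330,180:280,::-1],(400,400),interpolation=cv2.INTER_CUBIC)
b=cv2.resize(d["frame"][210:350,360:500,::-1],(400,400),interpolation=cv2.INTER_CUBIC)
cv2.imwrite("pics/z.png",cv2.convertScaleAbs(np.hstack([a,b]),alpha=1.5,beta=20))
print(r.get_state()["gripper_width"])
E
```

```text
0.0002081601951273435
```

View pics/z.png

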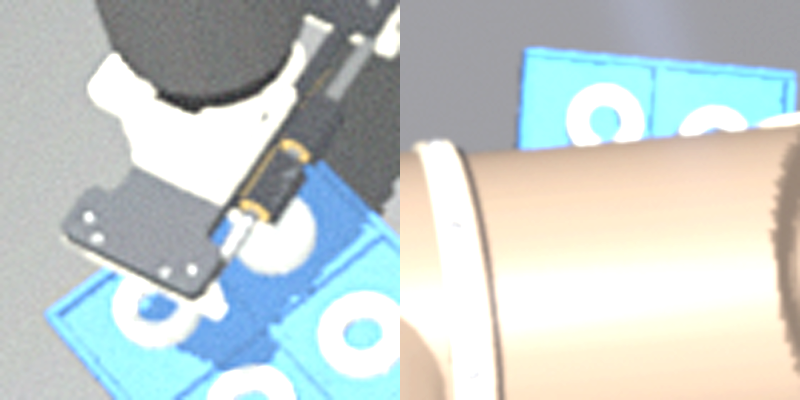

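The dark closed fingers are centred over the disc (zoom 265,195), and the pale piece is the end of the gripper body. I'll hold a bit longer, then rise.

```bash
python3 -m creep '[[0,0,0,0,0,0,0],[0,0,0,0,0,0,0],[0,0,0,0,0,0,0],[0,0,0,0,0,0,0],[0,0,0,0,0,0,0],[0,0,0,0,0,0,0],[0,0,0,0,0,0,0],[0,0,0,0,0,0,0]]'
python3 -m creep '[[0,0,0,0,0,0,0],[0,0,0,0,0,0,0],[0,0,0,0.5,0,0,0],[0,0,0,1,0,0,0],[0,0,0,1,0,0,0],[0,0,0,1,0,0,0],[0,0,0,1,0,0,0],[0,0,0,1,0,0,0]]'
python3 -m creep '[[0,0.2,0.5,0.5,0,0,0],[0,0.2,0.9,0,0,0,0],[0,0.3,0.95,0,0,0,0],[0,0.3,0.95,0,0,0,0],[0,0.3,0.95,0,0,0,0],[0,0.3,0.95,0,0,0,0],[0,0.3,0.95,0,0,0,0],[0,0.3,0.95,0,0,0,0]]'
python3 -m creep '[[0,0.2,0.95,0,0,0,0],[0,0.2,0.95,0,0,0,0],[0,0.2,0.95,0,0,0,0],[0,0.2,0.95,0,0,0,0],[0,0.2,0.9,0,0,0,0],[0,0.2,0.9,0,0,0,0],[0,0.2,0.9,0,0,0,0],[0,0,0,0,0,0,0]]'
```

```text
time_s: 6.83
tcp_pos: [0.4713, -0.1604, 0.0629]
eef_rot: [-180.0, 0.0, -166.9]
contact_force: [-0.0, 0.3, -0.6]
gripper_width: 0.0001
gripper_force: 0.0
time_s: 7.5
tcp_pos: [0.471, -0.1604, 0.2017]
eef_rot: [180.0, 0.0, -166.9]
contact_force: [-0.1, 0.1, -0.1]
gripper_width: 0.0004
gripper_force: 0.0
time_s: 8.17
tcp_pos: [0.5264, 0.0183, 0.2129]
eef_rot: [180.0, 0.0, -166.9]
contact_force: [0.0, -1.4, -0.0]
gripper_width: 0.0009
gripper_force: 0.0
time_s: 8.83
tcp_pos: [0.5621, 0.1828, 0.2124]
eef_rot: [180.0, 0.0, -166.8]
contact_force: [0.8, -0.4, -0.2]
gripper_width: 0.0003
gripper_force: 0.0
```

```bash
python3 -m creep '[[0,0.02,0.9,0,0,0,0],[0,0,0.7,0,0,0,0],[0,0,0.33,0,0,0,0],[0,0,0,-0.8,0,0,0],[0,0,0,-0.8,0,0,0],[0,0,0,-0.8,0,0,0],[0,0,0,-0.6,0,0,0],[0,0,0,0,0,0,0]]'
python3 -m creep '[[0,0,0,-0.4,0,0,0],[0,0,0,-0.2,0,0,0],[0,0,0,0,0,0,0],[0,0,0,0,0,0,0]]'
python3 - <<'E'
from h import *
import cv2
c=capture("scene")
cv2.imwrite("pics/b.png",cv2.resize(c["frame"][120:270,300:500,::-1],(800,600),interpolation=cv2.INTER_CUBIC))
E
```

```text
time_s: 9.5
tcp_pos: [0.56, 0.2267, 0.1345]
eef_rot: [-179.9, -0.3, -166.9]
contact_force: [-0.4, -1.0, 0.2]
gripper_width: 0.0005
gripper_force: 0.0
time_s: 9.83
tcp_pos: [0.562, 0.2279, 0.1233]
eef_rot: [180.0, 0.0, -166.9]
contact_force: [0.3, 0.3, 0.0]
gripper_width: 0.0005
gripper_force: 0.0
```

View pics/b.png

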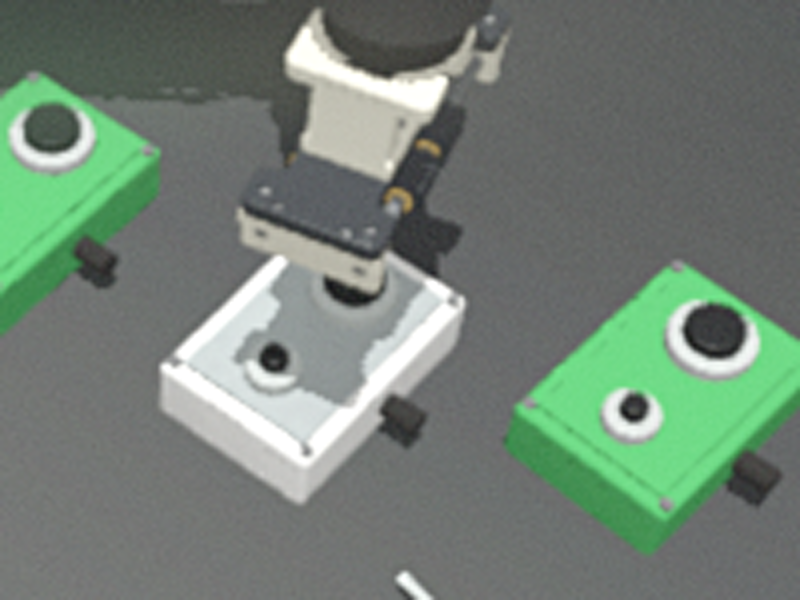

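The closed gripper is over the grey box's large button (picture 352,285), and the small button is at (272,358), well clear. I'll press gradually.

```bash
python3 -m creep '[[0,0.02,0.12,-0.4,0,0,0],[0,0,0,-0.4,0,0,0],[0,0,0,-0.4,0,0,0],[0,0,0,-0.3,0,0,0],[0,0,0,-0.15,0,0,0],[0,0,0,0,0,0,0],[0,0,0,0,0,0,0]]'
python3 -m creep '[[0,0,0,-0.1,0,0,0],[0,0,0,-0.08,0,0,0],[0,0,0,0,0,0,0],[0,0,0,0,0,0,0]]'
```

```text
time_s: 10.47
tcp_pos: [0.5619, 0.2307, 0.0812]
eef_rot: [-180.0, -0.1, -166.9]
contact_force: [-3.3, -0.1, 3.9]
gripper_width: 0.0003
gripper_force: 2.1
time_s: 10.8
tcp_pos: [0.5621, 0.2307, 0.0797]
eef_rot: [-180.0, 0.0, -166.8]
contact_force: [-11.7, -1.8, 25.0]
gripper_width: -0.0
gripper_force: 12.6
```

```bash
for i in 1; do python3 -m creep '[[0,0,0,0.12,0,0,0],[0,0,0,0,0,0,0]]'; python3 -m creep '[[0,0,0,0.06,0,0,0],[0,0,0,0,0,0,0]]'; python3 -m creep '[[0,0,0,0.06,0,0,0],[0,0,0,0,0,0,0]]';python3 -m creep '[[0,0,0,0.06,0,0,0],[0,0,0,0,0,0,0]]';python3 -m creep '[[0,0,0,0.06,0,0,0],[0,0,0,0,0,0,0]]'; python3 -m creep '[[0,0,0,0.06,0,0,0],[0,0,0,0,0,0,0]]'; done | grep -E 'tcp|contact'
```

```text
tcp_pos: [0.5622, 0.2307, 0.0811]
contact_force: [-2.3, -0.9, 3.8]
tcp_pos: [0.5622, 0.2307, 0.0819]
contact_force: [-2.4, -0.5, 3.5]
tcp_pos: [0.5622, 0.2308, 0.0831]
contact_force: [-2.2, -0.5, 2.8]
tcp_pos: [0.5623, 0.2308, 0.0846]
contact_force: [-0.8, -1.2, 1.7]
tcp_pos: [0.5625, 0.2309, 0.0862]
contact_force: [-0.5, -0.3, 1.0]
tcp_pos: [0.5625, 0.231, 0.0877]
contact_force: [-0.7, -0.1, -0.3]
```

The force fell off smoothly over about 6 mm on release, so the button spring was pressed fully and has let go. I'll retreat upward and check.

```bash
python3 -m creep '[[0,0,0,0.5,0,0,0],[0,0,0,1,0,0,0],[0,0,0,1,0,0,0],[0,0,0,1,0,0,0],[0,0,0,0.5,0,0,0],[0,0,0,0,0,0,0],[0,0,0,0,0,0,0],[0,0,0,0,0,0,0]]'
python3 - <<'E'
from h import *
import cv2
c=capture("scene");cv2.imwrite("pics/end.png",c["frame"][:,:,::-1])
print(search_frame(c,"blank")[0]["bbox"])
print(close_job())
E
```

```text
time_s: 12.47
tcp_pos: [0.5618, 0.2307, 0.1867]
eef_rot: [-180.0, -0.1, -166.9]
contact_force: [0.1, -0.6, 0.4]
gripper_width: 0.0004
gripper_force: 0.0
[238.5, 276.5, 256.2, 294.4]
the job is handed in; nothing more can be done
None
```

I pointed out the solid disc for over 2 s with the fingertips about 2.7 cm above it, pressed the larger button on the grey box fully and released it, and handed the job in at about 12.5 s; no verdict came back.

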